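# Find the guide gap with the right drag

### The arm

A 6-joint arm with a two-finger parallel gripper is mounted at the origin on a cart in front of the work surface, level with it; the furniture and walls round the work are solid. World frame = base frame: x ahead of the robot, y to its left, z up, the work surface at z = 0. Lengths are in m, angles in rad, forces in N, time in s.
With the tool pointing down it reaches from about 0.3 to 0.85 m from the base axis. Payload 4.2 kg.
Tool frame: the origin (TCP) lies at the centre of the arm's flange, where the gripper is bolted on; the fingertips stand 191 mm ahead of it and the grasp point (between the pads) lies 172 mm ahead of it (manip.hold_point_z is the distance from the TCP to the grasp point, in m); z points along the fingers, y is the line along which they close (so a half turn about z gives the same grasp; the last joint's range is limited). The gripper opens to 91 mm and grips with 3 to 60 N. Pads are 32 mm wide; open, the fingers measure 118 mm over their backs; the gripper's body (76 mm by 178 mm) begins 60 mm behind the grasp point.
Start: joints at [-1.266, 0.32, 1.565, -0, 1.257, -0.02], TCP at [0.183, -0.545, 0.405] pointing down, gripper open.
Joint ranges: [-3.11, 3.11], [-0.84, 2.01], [0.21, 2.61], [-1.34, 4.49], [0.05, 2.63], [-2.56, 2.56]. Speed limits (rad/s): [2.57, 2.57, 3.14, 3.14, 3.14, 3.14].

### API

Orientations are given as a unit quaternion [w, x, y, z].
In Python, from rig import manip gives the robot as it stands.
- The arm moves only by the tool step_arm, never from a script. Its argument "rows" is one flat list of numbers, 7 for each row, row after row: the shift along the tool's x, y, z in mm, then the turn, a rotation vector about the tool's x, y, z in degrees, then the finger opening in mm, from 0 to 91.2. A call has 1 to 12 rows; each row shifts and turns the commanded pose from where the row before left it, along the tool's axes as they then stand; what a row does not reach is not made up. A row lasts 1/8 s, in which the tool goes at most 62.5 mm and 10.7 degrees, less where a joint would pass 70% of its speed; a pose out of reach is approached as far as the arm can. A call is refused whole if a number of a shift passes 62.5 or a number of a turn 10.7, either way. A call with a gripper value outside its range is refused whole. The fingers move at their own pace and stop on an object; the grip force is fixed at half the most. Time passes only in rows, so rows that do not move let the fingers close. It gives the time, the measured TCP pose, the force, the opening and the grip force at its end, in the units of the state.
- manip.observe(): the state, without advancing time (a new reading comes with each control period).
- manip.get_image(name): name is "scene" or "side" or "wrist"; returns (picture, depth): 420x560x3 uint8, red, green, blue; 420x560 float32, m along the optical axis (not along the pixel's ray), 0 where there is no reading.
- manip.camera_params(name): a dict with "fx", "fy", "cx", "cy" (pixels), "R" (3x3) and "t" (3): a world point X has camera coordinates R X + t; the wrist camera has in their place "tool_from_camera" (4x4, takes a point from camera to tool coordinates, whose origin is the TCP and whose axes are the flange's). Camera axes: x right, y down, z forward; pixel columns grow to the right and rows downward; lengths in m; the calibration is good to about 2 mm. The wrist camera is an equidistant fisheye: a pixel r from the principal point sees the ray r / f radians off the axis. A picture is of the moment at which its call begins: read the wrist's pose just before it. camera_params takes no time and is no camera call.
- manip.job_done(): hands the job in; it is judged then, once.
The state is a dict: "clock": time; "joint_pos": joint angles; "dq": joint speeds; "tau": joint torques, N m; "position": TCP position; "orientation": TCP orientation; "ft_force": force on the tool from outside, world axes, zero at the start; "moment": the same for the moment, N m; "gripper_width": finger opening in m; "finger_force": force on a finger pad.
Only numpy, scipy, OpenCV 4.12 (cv2) and the standard library are available. Lean on these libraries where they do the work, as an engineer would, in place of code of your own. Each camera call takes 0.05 s, during which the arm holds its last target. There are 200 camera calls.

### The job

Take the gap gauge from its blue stand and feel with its blade, gently, each of the four gaps in the aluminium guide block in turn from the left end to the right, sliding it in until it stops or has gone in half way: one gap grips the blade with a light steady drag, two are worn loose and one is too tight to enter. Then leave the gauge released and standing upright in the gap that fits, held by the drag alone with the red line on its blade level with the top of the block. Never load the block with more than 25 N through the gauge, never let the gauge drop right down into a gap, and leave the things lying around alone.

Things in the scene. Friction and masses are not known exactly. Their poses are not given: they have to be found in the camera images.
- gauge: gap gauge, loose, about 60 g, upright in the blue stand. Origin: lower tip of its steel blade; z up, x along the blade's width. Blade 14 (x) x 3 (y) mm, z 0 to 65 mm, tip edge rounded; red line round it 40 mm above the tip. Black handle with two yellow bands above it, 20 (x) x 14 (y) mm, z 65 to 113 mm: grip it across the 14 mm. Handle rests on the stand; lifts straight out.
- gauge_stand: blue stand screwed to the desk, block 34 x 30 mm and 70 mm high on a dark foot 70 (x) x 60 (y) mm; origin under its centre on the desk, z up. Pocket from above for the blade, 17 (x) x 6 (y) mm.
- guide_block: aluminium block screwed to the desk, 36 (x) x 178 (y) mm, 66 mm high, dark foot 62 x 206 mm; origin on the desk under the middle of the gap row, y along the row. Four equal mouths 19 (x) x 7.5 (y) mm in its top, 42 mm apart, look alike. In each gap: fixed steel face on the -y side, insert on the +y side, slim lead-ins 6 to 24 mm below the top, then straight and upright.
- gap_1 (a point): centre of the mouth of gap 1, at the +y end of the row, on the top face 66 mm above the desk; axes as guide_block (y across the gap, along the blade's thickness; z up). In every gap the fixed face stands 2.5 mm to -y of the mouth's centre. Which gap fits changes every time and cannot be told from outside.
- gap_2 (a point): mouth centre of gap 2, axes as gap_1. Whichever gap fits: its insert is sprung and presses the blade to -y with 6 to 8 N (empty 2.5 mm wide, yields 6 mm). Driving the blade through the lead-in takes about 3 to 11 N; below 24 mm the drag, up or down, is 2.5 to 8 N and holds the gauge when let go.
- gap_3 (a point): mouth centre of gap 3, axes as gap_1. Whichever two gaps are loose: rigid, 6 mm wide, almost no drag unless the blade is held sideways against a face; a gauge let go there drops down to its handle.
- gap_4 (a point): mouth centre of gap 4, at the -y end, axes as gap_1. Whichever gap is tight: rigid, under 1 mm wide, the blade stops hard in its blunt lead-in 17 to 24 mm below the top.
- flux_jar: bystander, loose: small amber jar with an orange lid, 41 mm across, 50 mm high; origin under its centre
- marker_pen: bystander, loose: white and blue marker pen lying on the desk, 127 mm long along its y; origin under its centre
- braid_spool: bystander, loose: yellow spool lying flat, about 51 mm across, 10 mm high; origin under it
- tweezers: bystander, loose: dark blue tweezers lying on the desk, 120 mm long along y, 10 mm high; origin under its centre
- board_stack: bystander, loose: stack of three green circuit boards, 47 x 66 mm, 37 mm high; origin under its centre
There are look-alikes about, which are no part of the job. Of the things that look like the guide_block, the largest one is meant.

How it is judged:
On the way, in this order (a step that is already met when the one before it is completed fails the run):
1. the blade is felt in gap 1: its tip enters the lead-in, more than 9 mm below the top of the block (x of gauge in the frame of gap_1 between -0.006 and 0.006 m and y of gauge in the frame of gap_1 between -0.005 and 0.005 m and z of gauge in the frame of gap_1 below -0.009 m), for 0.1 s.
2. the blade is felt in gap 2: its tip enters the lead-in, more than 9 mm below the top of the block (x of gauge in the frame of gap_2 between -0.006 and 0.006 m and y of gauge in the frame of gap_2 between -0.005 and 0.005 m and z of gauge in the frame of gap_2 below -0.009 m), for 0.1 s.
3. the blade is felt in gap 3: its tip enters the lead-in, more than 9 mm below the top of the block (x of gauge in the frame of gap_3 between -0.006 and 0.006 m and y of gauge in the frame of gap_3 between -0.005 and 0.005 m and z of gauge in the frame of gap_3 below -0.009 m), for 0.1 s.
4. the blade is felt in gap 4: its tip enters the lead-in, more than 9 mm below the top of the block (x of gauge in the frame of gap_4 between -0.006 and 0.006 m and y of gauge in the frame of gap_4 between -0.005 and 0.005 m and z of gauge in the frame of gap_4 below -0.009 m), for 0.1 s.
At the end, for the whole second after the job is handed in: the gauge stands released, at rest and upright (within 0.08 rad) in a gap that holds it, its tip 32 to 48 mm below the top of the block (red line level with the top within 8 mm) (((x of gauge in the frame of gap_1 between -0.006 and 0.006 m and y of gauge in the frame of gap_1 between -0.005 and 0.005 m and z of gauge in the frame of gap_1 between -0.048 and -0.032 m) or (x of gauge in the frame of gap_2 between -0.006 and 0.006 m and y of gauge in the frame of gap_2 between -0.005 and 0.005 m and z of gauge in the frame of gap_2 between -0.048 and -0.032 m) or (x of gauge in the frame of gap_3 between -0.006 and 0.006 m and y of gauge in the frame of gap_3 between -0.005 and 0.005 m and z of gauge in the frame of gap_3 between -0.048 and -0.032 m) or (x of gauge in the frame of gap_4 between -0.006 and 0.006 m and y of gauge in the frame of gap_4 between -0.005 and 0.005 m and z of gauge in the frame of gap_4 between -0.048 and -0.032 m)) and angle between gauge's own z axis and vertical below 0.08 rad and linear speed of gauge below 0.01 m/s and contact force between the fingers and gauge below 0.05 N); the robot touches nothing.
It fails at once if more than 25 N between the gauge and the guide block (contact force between gauge and guide_block above 25 N).
It fails at once if the gauge dropped or pushed right down (tip more than 58 mm below the top of the block) ((z of gauge in the frame of gap_1 below -0.058 m and horizontal distance between gauge and gap_1 below 0.02 m) or (z of gauge in the frame of gap_2 below -0.058 m and horizontal distance between gauge and gap_2 below 0.02 m) or (z of gauge in the frame of gap_3 below -0.058 m and horizontal distance between gauge and gap_3 below 0.02 m) or (z of gauge in the frame of gap_4 below -0.058 m and horizontal distance between gauge and gap_4 below 0.02 m)).
It fails at once if a bystander moved more than 20 mm (distance of any of flux_jar, marker_pen, braid_spool, tweezers, board_stack from where it was at the start of the episode above 0.02 m).
It also fails if it takes over 67 s, if anything falls off the work surface, if the arm or the gripper's body presses on something with over 40 N, if the wrist force passes 120 N, or if a joint passes its speed limit or range.

## Working session

There is one attempt and no reset: what is moved stays moved. The work goes in short steps, Python scripts to look and compute and a tool call to move; the robot and the scene stay as the last step left them, time stands still between calls to the robot, and variables do not carry over. Pictures are saved under pics/ and viewed, at most 10 in all, crops included, and the job is handed in when it is done.

Besides the shell and the picture viewer there is one more tool, called after "Call:" as name(argument=value, ...), one argument or row to a line, values as JSON. step_arm: Moves the arm, as the interface text tells. Its arguments: {"type":"object","properties":{"rows":{"type":"array"}},"required":["rows"]}

```bash
mkdir -p pics; ls; python3 - <<'E'
from rig import manip
import cv2,numpy as np
s=manip.observe();print(s)
for n in("scene","side"):
    im,d=manip.get_image(n);cv2.imwrite(f"pics/{n}0.png",im[...,::-1]);np.savez(f"{n}0.npz",im=im,d=d)
    print(n,manip.camera_params(n))
print(manip.camera_params("wrist"),manip.hold_point_z)
E
```

```text
pics
{'clock': 0.0, 'joint_pos': array([-1.26603191e+00,  3.20320808e-01,  1.56565450e+00, -1.85129335e-05,
        1.25736613e+00, -2.00426694e-02]), 'dq': array([-1.08928070e-03, -2.58326070e-03, -1.96281687e-03, -2.69930490e-04,
        9.24264662e-05, -4.99794167e-04]), 'tau': array([-6.54964751e-04, -4.12462378e+01, -2.31975496e+01,  7.27312826e-02,
        4.56398574e-02, -1.54705294e-04]), 'position': array([ 0.18342736, -0.54479953,  0.40391289]), 'orientation': array([-8.64299670e-04,  9.86840664e-01,  1.61693350e-01, -1.32773439e-04]), 'ft_force': array([-0.40085607,  0.0610089 , -0.56098006]), 'moment': array([ 0.01220011, -0.04516684, -0.02029509]), 'finger_force': 0.0, 'gripper_width': 0.09112319398865415}
scene {'fx': 502.73930071390004, 'fy': 502.73930071390004, 'cx': 273.9044934890072, 'cy': 202.97888026106844, 'R': array([[-0.85627041, -0.51648136,  0.00692709],
       [-0.39981533,  0.65424064, -0.64196331],
       [ 0.3270301 , -0.55246374, -0.76670407]]), 't': array([0.43410441, 0.30750435, 1.07125395])}
side {'fx': 433.3241999019691, 'fy': 433.3241999019691, 'cx': 279.61122219999953, 'cy': 207.62983695874183, 'R': array([[ 0.97877054, -0.20465242, -0.01120781],
       [-0.12997079, -0.57745705, -0.80600927],
       [ 0.15847972,  0.79035482, -0.59179679]]), 't': array([-0.54250151,  0.09608322,  0.99900024])}
{'fx': 325.19226210127806, 'fy': 325.19226210127806, 'cx': 282.27525344755173, 'cy': 206.92281128960468, 'tool_from_camera': array([[ 9.27571787e-04, -9.71954437e-01, -2.35167413e-01,
         6.60999533e-02],
       [ 9.99999524e-01,  9.72353057e-04, -7.44640641e-05,
        -1.53936461e-04],
       [ 3.01041430e-04, -2.35167232e-01,  9.71954877e-01,
         1.99596533e-02],
       [ 0.00000000e+00,  0.00000000e+00,  0.00000000e+00,
         1.00000000e+00]])} 0.172
```

View pics/scene0.png

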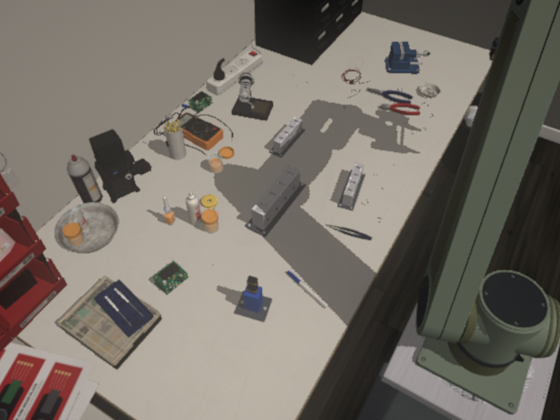

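View pics/side0.png

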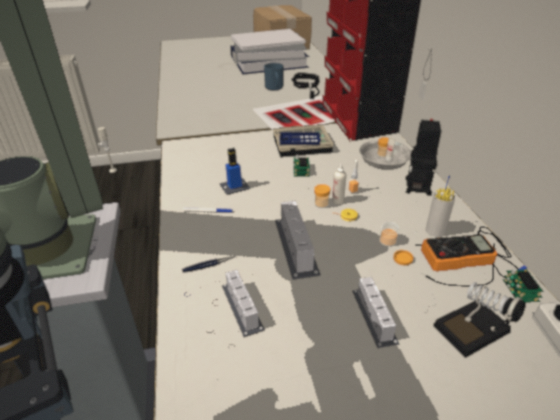

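The scene picture shows the stand with the gauge at (253,297). Block candidates are (276,200), which is the largest, plus smaller ones at (287,135) and (352,185). The blue thing at (402,55) is a vice. In the side picture the stand is at (234,175), the large block at (296,240), and the smaller ones at (242,300) and (376,310). I choose the stand at (253,297) and the block at (276,200), then measure both and check a close crop.

```bash
cat > h.py <<'E'
import numpy as np,cv2
from rig import manip
def cloud(n,d):
    p=manip.camera_params(n);v,u=np.mgrid[:420,:560]
    X=np.stack([(u-p['cx'])/p['fx']*d,(v-p['cy'])/p['fy']*d,d],-1)
    W=(X-p['t'])@p['R'];W[d<=0]=np.nan;return W
def proj(n,P):
    p=manip.camera_params(n);c=p['R']@np.array(P)+p['t'];return p['fx']*c[0]/c[2]+p['cx'],p['fy']*c[1]/c[2]+p['cy']
E
python3 - <<'E'
from h import *
cs={'scene':((276,200),(253,297),(287,135),(352,185)),'side':((296,240),(234,175),(376,310),(242,300))}
for n in cs:
    z=np.load(n+'0.npz');W=cloud(n,z['d'])
    for i,(u,v) in enumerate(cs[n]):
        sub=W[max(0,v-50):v+50,u-45:u+45].reshape(-1,3)
        c=W[v-3:v+4,u-3:u+4].reshape(-1,3);c=np.nanmedian(c,0)
        near=np.linalg.norm(sub[:,:2]-c[:2],axis=1)<(0.13 if i!=1 else .05)
        q=sub[near]
        print(n,i,'c',c.round(3),'zmax',np.nanmax(q[:,2]).round(3))
        for lo,hi in ((.06,.072),(.072,.15),(.04,.06)):
            t=q[(q[:,2]>lo)&(q[:,2]<hi)]
            if len(t)>15:
                r=cv2.minAreaRect((t[:,:2]*1000).astype(np.float32));print(lo,len(t),r,t.mean(0).round(4))
im=np.hstack([cv2.resize(np.load(n+'0.npz')['im'][y:y+150,x:x+110],(396,540),interpolation=cv2.INTER_CUBIC) for n,x,y in(('scene',215,165),('side',220,145))])
cv2.imwrite('pics/crop.png',im[...,::-1])
E
```

```text
scene 0 c [ 0.553 -0.086  0.058] zmax 0.071
0.06 780 ((569.5841064453125, -112.96197509765625), (181.3848876953125, 39.25803756713867), 88.66516876220703) [ 0.5689 -0.1081  0.0655]
0.04 271 ((567.9494018554688, -112.89924621582031), (181.5219268798828, 37.91354751586914), 88.06344604492188) [ 0.5596 -0.0928  0.051 ]
scene 1 c [0.452 0.177 0.068] zmax 0.12
0.06 134 ((461.5597839355469, 167.6893768310547), (35.425689697265625, 29.5490665435791), 18.6485538482666) [0.4578 0.1722 0.068 ]
0.072 183 ((461.9371032714844, 166.4897003173828), (33.690486907958984, 21.98930549621582), 74.26237487792969) [0.46   0.1692 0.0997]
0.04 87 ((453.8524475097656, 174.1285400390625), (41.912757873535156, 21.422664642333984), 51.457183837890625) [0.4556 0.1762 0.0499]
scene 2 c [ 0.659 -0.327  0.041] zmax 0.05
0.04 259 ((669.3742065429688, -341.7042541503906), (125.35157775878906, 27.844398498535156), 89.74938201904297) [ 0.6686 -0.3402  0.0446]
scene 3 c [ 0.417 -0.244  0.044] zmax 0.05
0.04 316 ((424.6632080078125, -265.7680358886719), (24.851133346557617, 125.17218780517578), 11.277992248535156) [ 0.42
[... 441 characters left out ...]
0156, 31.864822387695312), 13.697481155395508) [0.4594 0.1561 0.0673]
0.072 148 ((459.7239685058594, 162.18618774414062), (22.152320861816406, 22.754220962524414), 16.04375648498535) [0.4598 0.1595 0.0974]
0.04 93 ((456.0242919921875, 153.7817840576172), (24.42556381225586, 42.621376037597656), 64.91331481933594) [0.4594 0.1515 0.05  ]
side 2 c [ 0.657 -0.365  0.044] zmax 0.049
0.04 709 ((666.6705932617188, -344.6408996582031), (122.55744934082031, 26.297481536865234), 89.35993194580078) [ 0.6654 -0.3499  0.045 ]
side 3 c [ 0.422 -0.291  0.045] zmax 0.049
0.04 632 ((421.7969665527344, -268.37274169921875), (24.58222770690918, 123.07196044921875), 11.126341819763184) [ 0.4223 -0.2734  0.0452]
```

View pics/crop.png

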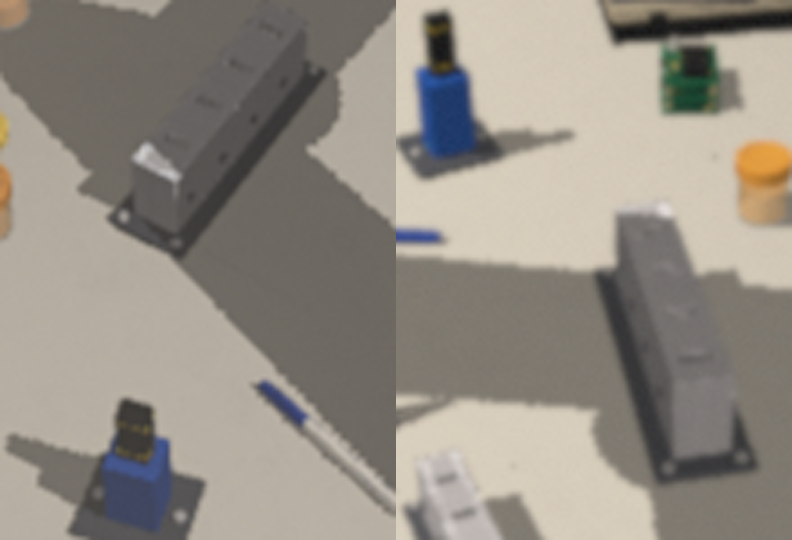

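The crop confirms both: the gauge with yellow bands stands in the blue stand, and the largest block has four mouths. The block is at about (0.569, -0.113) with a yaw near -1°, and the gauge at about (0.460, 0.165) with a yaw near 15°. I'll move above the gauge.

Call:
step_arm(
  rows=[30.5,-36.5,0,0,0,0,91,30.5,-36.5,0,0,0,0,91,30.5,-36.5,0,0,0,0,91,30.5,-36.5,0,0,0,0,91,30.5,-36.5,0,0,0,0,91,30.5,-36.5,0,0,0,0,91,30.5,-36.5,0,0,0,0,91,30.5,-36.5,0,0,0,0,91,30.5,-36.5,0,0,0,0,91,30.5,-36.5,0,0,0,0,91,30.5,-36.5,0,0,0,0,91,30.5,-36.5,0,0,0,0,91],
)

```text
clock: 1.6
position: [0.3907, -0.0115, 0.4046]
orientation: [0.0, 0.987, 0.162, -0.0]
ft_force: [1.2, -0.5, -0.4]
gripper_width: 0.091
finger_force: 0.0
```

Call:
step_arm(
  rows=[30.5,-36.5,5,0,0,0,70,30.5,-36.5,5,0,0,0,70,30.5,-36.5,5,0,0,0,70,30.5,-36.5,5,0,0,0,70,0,0,0,0,0,0,70,0,0,0,0,0,0,70],
)

```text
clock: 2.35
position: [0.4593, 0.164, 0.3843]
orientation: [0.0, 0.987, 0.162, -0.001]
ft_force: [-0.4, -0.2, -0.7]
gripper_width: 0.0698
finger_force: 0.0
```

```bash
cat >> h.py <<'E'
from scipy.spatial.transform import Rotation as Rn
def T():
    s=manip.observe();M=np.eye(4);M[:3,:3]=Rn.from_quat(s['orientation'],scalar_first=True).as_matrix();M[:3,3]=s['position'];return M
def wcloud():
    M=T();im,d=manip.get_image('wrist');p=manip.camera_params('wrist');v,u=np.mgrid[:420,:560]
    x=(u-p['cx'])/p['fx'];y=(v-p['cy'])/p['fy'];r=np.hypot(x,y)+1e-9;k=np.tan(r)/r*d
    X=np.stack([x*k,y*k,d,np.ones_like(d)],-1);W=(X@(M@p['tool_from_camera']).T)[...,:3];W[(d<=0)|(r>1.3)]=np.nan
    return M,im,d,W
E
python3 - <<'E'
from h import *
M,im,d,W=wcloud();cv2.imwrite('pics/w1.png',im[...,::-1]);np.savez('w1',im=im,W=W,M=M)
print(M.round(4),manip.observe()['clock'])
f=np.isfinite(W[...,2])&(np.hypot(W[...,0]-.46,W[...,1]-.165)<.06)
for lo,hi in((.112,.13),(.063,.076)):
    t=W[f&(W[...,2]>lo)&(W[...,2]<hi)]
    if len(t)>10:print(lo,len(t),t.mean(0),cv2.minAreaRect((t[:,:2]*1000).astype(np.float32)))
E
```

```text
[[ 9.476e-01  3.196e-01 -1.400e-03  4.593e-01]
 [ 3.196e-01 -9.476e-01 -1.100e-03  1.640e-01]
 [-1.700e-03  5.000e-04 -1.000e+00  3.843e-01]
 [ 0.000e+00  0.000e+00  0.000e+00  1.000e+00]] 2.4
0.112 451 [0.461982   0.16525289 0.11749695] ((461.0508728027344, 164.99276733398438), (20.432723999023438, 14.064316749572754), 14.108199119567871)
0.063 705 [0.4650905  0.16638976 0.06968733] ((461.45220947265625, 165.07717895507812), (33.97312545776367, 30.028736114501953), 13.911550521850586)
```

View pics/w1.png

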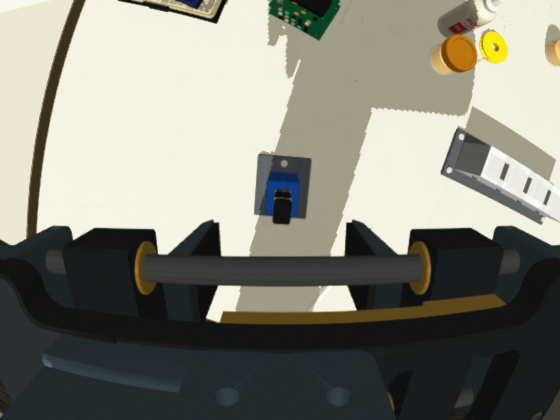

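The wrist view shows the stand and gauge at (283,200). Their measured sizes match: handle 20x14 mm with its top at z 0.1175, and stand 34x30 mm. The gauge is at (0.4611, 0.1650) with a yaw of 14°. Now I grasp it.

Call:
step_arm(
  rows=[2,-0.4,0,0,0,4.6,40,0,0,36,0,0,0,40,0,0,40,0,0,0,40,0,0,25,0,0,0,40,0,0,15,0,0,0,40,0,0,0,0,0,0,40,0,0,0,0,0,0,5,0,0,0,0,0,0,5,0,0,0,0,0,0,5,0,0,0,0,0,0,5],
)

```text
clock: 3.65
position: [0.4615, 0.1653, 0.2694]
orientation: [0.0, 0.993, 0.122, 0.001]
ft_force: [-1.2, -1.1, 3.9]
gripper_width: 0.0137
finger_force: 30.0
```

Call:
step_arm(
  rows=[0,0,-8,0,0,0,5,0,0,-22,0,0,0,5,0,0,-40,0,0,0,5,0,0,-40,0,0,0,5,0,0,0,0,0,0,5,0,0,0,0,0,0,5],
)

```text
clock: 4.4
position: [0.4609, 0.1652, 0.3781]
orientation: [0.0, 0.993, 0.122, -0.001]
ft_force: [-0.0, 0.3, -1.2]
gripper_width: 0.0138
finger_force: 30.0
```

```bash
python3 - <<'E'
from h import *
s=manip.observe();print(s['position'],s['orientation'],s['ft_force'],s['gripper_width'],s['clock'])
ims=[]
for n in('scene','side'):
    im,d=manip.get_image(n);W=cloud(n,d)
    u,v=map(int,proj(n,[.461,.165,.15]));ims.append(cv2.resize(im[v-50:v+50,u-35:u+35],(378,540)))
    f=(np.hypot(W[...,0]-.461,W[...,1]-.165)<.03)&(W[...,2]>.085)&(W[...,2]<.175)
    t=W[f];print(n,len(t),t[:,2].min(),t[:,2].max())
    for a in np.arange(.09,.175,.01):
        q=t[(t[:,2]>a)&(t[:,2]<a+.01)]
        if len(q):print(a.round(3),len(q),q.mean(0).round(4))
cv2.imwrite('pics/held.png',np.hstack(ims)[...,::-1])
# block from wrist view w1
z=np.load('w1.npz');W=z['W'];t=W[(abs(W[...,0]-.57)<.04)&(abs(W[...,1]+.113)<.11)&(abs(W[...,2]-.066)<.004)]
if len(t)>20:print(len(t),t.mean(0),cv2.minAreaRect((t[:,:2]*1000).astype(np.float32)))
E
```

```text
[0.46090489 0.16520201 0.37805439] [ 1.55726648e-04  9.92530745e-01  1.21992351e-01 -7.49361220e-04] [-0.04742137  0.33007338 -1.1585137 ] 0.013810210162831295 4.4
scene 25 0.11385135744851187 0.13091978487832934
0.11 8 [0.4609 0.1667 0.1169]
0.12 16 [0.4591 0.1669 0.1247]
0.13 1 [0.4541 0.1643 0.1309]
side 115 0.11342709923404543 0.17491126890705083
0.11 12 [0.4588 0.1638 0.1168]
0.12 16 [0.4581 0.1625 0.1248]
0.13 19 [0.4592 0.1635 0.1344]
0.14 20 [0.4583 0.1636 0.1446]
0.15 19 [0.4584 0.162  0.1548]
0.16 19 [0.4589 0.1626 0.165 ]
0.17 10 [0.4593 0.1635 0.1726]
2544 [ 0.56809092 -0.0885305   0.06579892] ((568.5149536132812, -103.04254913330078), (157.39173889160156, 36.67432403564453), 89.29549407958984)
```

View pics/held.png

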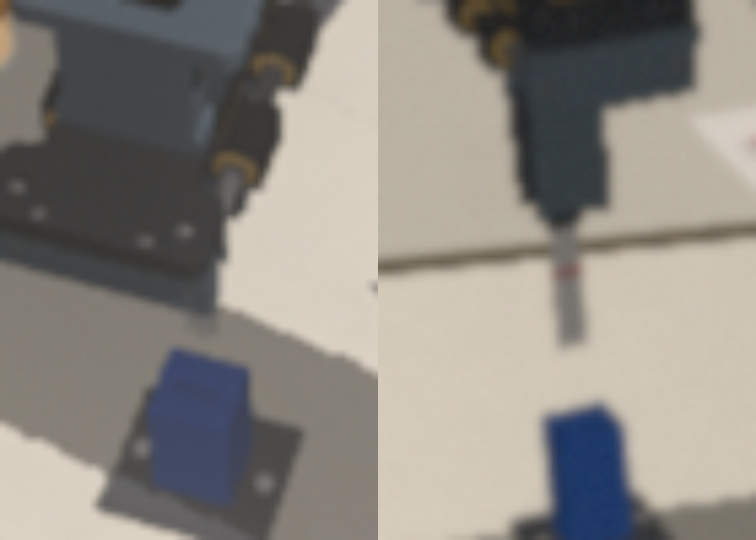

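The side crop shows the gauge held upright below the pads, with its tip at z 0.1135, so the TCP is 264.5 mm above the tip. I'll turn to the block's yaw and look at it from close by.

Call:
step_arm(
  rows=[0,0,-15,0,0,7.5,5,0,0,-15,0,0,7.5,5,5,35,0,0,0,0,5,5,48,0,0,0,0,5,5,48,0,0,0,0,5,5,48,0,0,0,0,5,0,48,0,0,0,0,5,0,35,0,0,0,0,5,0,16,0,0,0,0,5,0,0,0,0,0,0,5,0,0,0,0,0,0,5],
)

```text
clock: 5.88
position: [0.4766, -0.1121, 0.4084]
orientation: [-0.0, 1.0, -0.008, -0.0]
ft_force: [-0.8, 0.1, -0.7]
gripper_width: 0.0137
finger_force: 30.0
```

```bash
python3 - <<'E'
from h import *
M,im,d,W=wcloud();cv2.imwrite('pics/w2.png',im[...,::-1]);np.savez('w2',im=im,W=W,M=M)
print(M.round(4),manip.observe()['ft_force'])
t=W[(abs(W[...,0]-.57)<.035)&(abs(W[...,1]+.113)<.115)&(abs(W[...,2]-.066)<.003)]
print(len(t),t.mean(0),cv2.minAreaRect((t[:,:2]*1000).astype(np.float32)))
# rectified top view, 0.5mm/px  rows=x from .61 down, cols=y from 0 down
p=manip.camera_params('wrist');C=np.linalg.inv(M@p['tool_from_camera'])
xs=np.arange(.61,.53,-.0004);ys=np.arange(0,-.23,-.0004);Y,X=np.meshgrid(ys,xs)
P=np.stack([X,Y,np.full_like(X,.066),np.ones_like(X)],-1)@C.T
r=np.hypot(P[...,0],P[...,1]);k=np.arctan2(r,P[...,2])/r*p['fx']
top=cv2.remap(im,(P[...,0]*k+p['cx']).astype(np.float32),(P[...,1]*k+p['cy']).astype(np.float32),cv2.INTER_CUBIC)
cv2.imwrite('top.png',top[...,::-1]);cv2.imwrite('pics/top2.png',np.vstack([cv2.resize(top,(780,270))[...,::-1],cv2.resize(im,(440,330))[...,::-1].copy() if 0 else np.pad(cv2.resize(im,(440,330))[...,::-1],((0,0),(0,340),(0,0)))]))
E
```

```text
[[ 9.999e-01 -1.650e-02 -8.000e-04  4.766e-01]
 [-1.650e-02 -9.999e-01  8.000e-04 -1.121e-01]
 [-8.000e-04 -8.000e-04 -1.000e+00  4.084e-01]
 [ 0.000e+00  0.000e+00  0.000e+00  1.000e+00]] [ 0.75619168  0.32026168 -0.10961272]
5773 [ 0.56807252 -0.11411573  0.06606378] ((568.1187133789062, -114.29158020019531), (178.24026489257812, 36.1709098815918), 89.10688018798828)
```

View pics/top2.png

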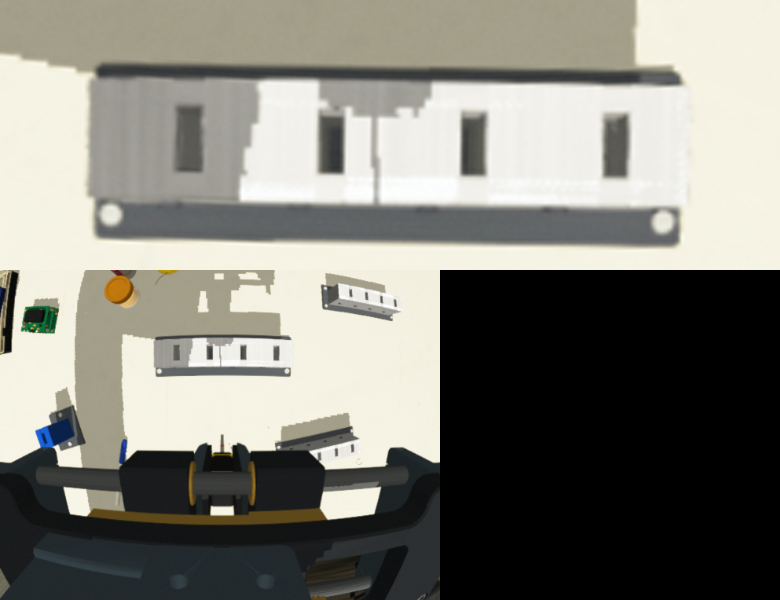

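The rectified top view shows four mouths at columns 189, 331, 473 and 615 and about row 143. The block outline is 178x36 mm, centred at (0.568, -0.114). The mouth row sits about 4 mm to -y of the outline's centre, so I'll locate the mouths themselves.

```bash
python3 - <<'E'
from h import *
top=cv2.cvtColor(cv2.imread('top.png'),cv2.COLOR_BGR2GRAY).astype(float)
W=np.load('w2.npz')['W']
for c0 in(139,244,349,453):
    r0=106
    pr=top[r0-12:r0+12,c0-22:c0+22].mean(0);g=np.gradient(pr)
    pc=top[r0-40:r0+40,c0-4:c0+4].mean(1);h=np.gradient(pc)
    def edge(g,sgn,a,b):
        w=np.clip(sgn*g,0,None);i=a+np.argmax(w[a:b]);sl=slice(max(0,i-2),i+3);return (np.arange(len(g))[sl]*w[sl]).sum()/w[sl].sum()
    l,r=edge(g,-1,4,22),edge(g,1,22,40);t,b=edge(h,-1,4,40),edge(h,1,40,76)
    ym=-(c0-22+(l+r)/2)*.4;xm=610-(r0-40+(t+b)/2)*.4
    print('y',round(ym,2),'wy',round((r-l)*.4,2),'x',round(xm,2),'wx',round((b-t)*.4,2), pr[::4].round())
E
```

```text
y -55.59 wy 7.98 x 569.01 wx 19.59 [152. 154. 158. 124. 100.  89.  90.  89. 130. 159. 158.]
y -97.46 wy 7.59 x 567.22 wx 16.92 [240. 240. 242. 178.  84.  69.  58.  63. 194. 241. 241.]
y -139.31 wy 7.09 x 566.66 wx 17.1 [240. 239. 240. 182.  63.  77.  85.  95. 212. 241. 240.]
y -181.45 wy 7.61 x 567.19 wx 19.17 [240. 239. 242. 210.  99.  91.  90.  86. 156. 244. 238.]
```

Call:
step_arm(
  rows=[30.5,-19.2,0,0,0,0,5,30.5,-19.2,0,0,0,0,5,30.5,-19.3,0,0,0,0,5,0,0,25,0,0,0,5,0,0,25,0,0,0,5,0,0,18,0,0,0,5,0,0,0,0,0,0,5,0,0,0,0,0,0,5,0,0,0,0,0,0,5],
)

```text
clock: 7.05
position: [0.5693, -0.0567, 0.3419]
orientation: [0.0, 1.0, -0.008, 0.001]
ft_force: [-0.3, -0.1, -0.8]
gripper_width: 0.0137
finger_force: 30.0
```

```bash
python3 - <<'E'
from h import *
M,im,d,W=wcloud();np.savez('w3',im=im,W=W,M=M);print(M.round(4),manip.observe()['ft_force'])
p=manip.camera_params('wrist');C=np.linalg.inv(M@p['tool_from_camera'])
def pj(P):
    c=C@np.array([*P,1]);r=np.hypot(c[0],c[1]);k=np.arctan2(r,c[2])/r*p['fx'];return c[0]*k+p['cx'],c[1]*k+p['cy']
for q in((.569,-.0555,.066),(.569,-.0559,.076),(.569,-.0555-.0038,.066),(.569,-.0555+.0038,.066),(.5785,-.0555,.066)):print(q,np.round(pj(q),1))
u,v=map(int,pj((.575,-.0555,.07)))
cv2.imwrite('pics/w3.png',cv2.resize(im[v-45:v+45,u-60:u+60],(800,600),interpolation=cv2.INTER_CUBIC)[...,::-1]);print(u,v)
E
```

```text
[[ 9.999e-01 -1.700e-02  2.200e-03  5.693e-01]
 [-1.700e-02 -9.999e-01 -3.000e-04 -5.670e-02]
 [ 2.200e-03  2.000e-04 -1.000e+00  3.419e-01]
 [ 0.000e+00  0.000e+00  0.000e+00  1.000e+00]] [ 0.05495804  0.26624483 -0.65711915]
(0.569, -0.0555, 0.066) [281.  212.9]
(0.569, -0.0559, 0.076) [281.5 216.1]
(0.569, -0.0593, 0.066) [285.7 212.9]
(0.569, -0.0517, 0.066) [276.4 213. ]
(0.5785, -0.0555, 0.066) [280.8 201.5]
280 206
```

View pics/w3.png

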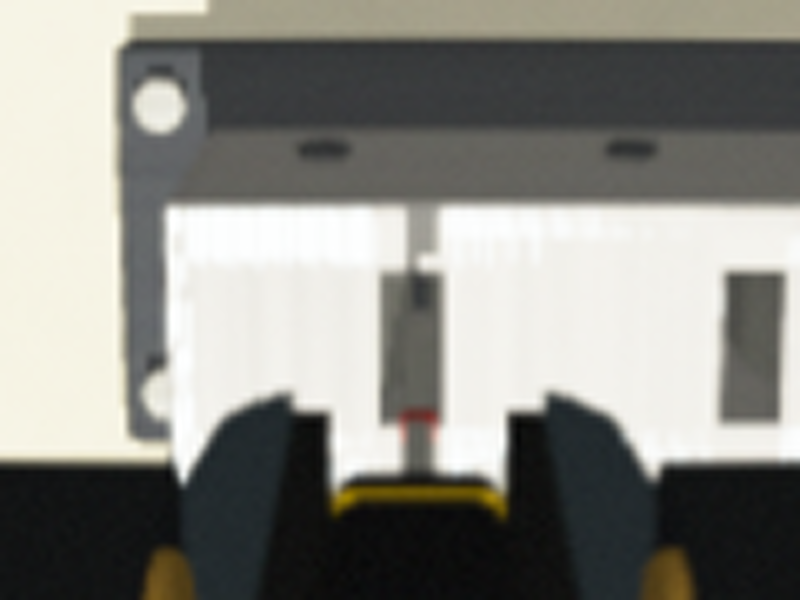

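The crop shows mouth 1 spanning columns 382–441 and rows 272–423. The blade's red line, at column 420, is centred on it about 0.6 mm to -y, as wanted. I'll correct slightly and go in.

Call:
step_arm(
  rows=[-0.6,-0.3,10,0,0,0,5,0,0,2,0,0,0,5,0,0,2,0,0,0,5,0,0,2,0,0,0,5,0,0,2,0,0,0,5,0,0,0,0,0,0,5,0,0,0,0,0,0,5],
)

```text
clock: 7.98
position: [0.5685, -0.0566, 0.3228]
orientation: [0.0, 1.0, -0.009, 0.0]
ft_force: [0.7, -0.5, -1.2]
gripper_width: 0.0139
finger_force: 30.0
```

Call:
step_arm(
  rows=[0,0,1,0,0,0,5,0,0,1,0,0,0,5,0,0,1,0,0,0,5,0,0,1,0,0,0,5,0,0,1,0,0,0,5,0,0,1,0,0,0,5,0,0,0,0,0,0,5],
)

```text
clock: 8.85
position: [0.5684, -0.0566, 0.3166]
orientation: [0.0, 1.0, -0.009, -0.0]
ft_force: [0.8, -0.4, -1.2]
gripper_width: 0.0138
finger_force: 30.0
```

Tip is 13.9 mm deep with no load. Now small steps.

Call:
step_arm(
  rows=[0,0,0.7,0,0,0,5,0,0,0.7,0,0,0,5,0,0,0.7,0,0,0,5,0,0,0.7,0,0,0,5,0,0,0,0,0,0,5],
)

```text
clock: 9.48
position: [0.5685, -0.0566, 0.3139]
orientation: [0.0, 1.0, -0.009, -0.0]
ft_force: [0.2, -0.3, -0.8]
gripper_width: 0.0141
finger_force: 30.0
```

Call:
step_arm(
  rows=[0,0,0.4,0,0,0,5,0,0,0.4,0,0,0,5,0,0,0,0,0,0,5],
)

```text
clock: 9.85
position: [0.5685, -0.0566, 0.3131]
orientation: [0.0, 1.0, -0.009, 0.0]
ft_force: [0.5, 0.7, -0.3]
gripper_width: 0.014
finger_force: 30.0
```

Call:
step_arm(
  rows=[0,0,0.4,0,0,0,5,0,0,0.4,0,0,0,5,0,0,0,0,0,0,5],
)

```text
clock: 10.22
position: [0.5684, -0.0566, 0.3123]
orientation: [0.0, 1.0, -0.009, -0.0]
ft_force: [0.5, 0.4, -0.8]
gripper_width: 0.0139
finger_force: 30.0
```

Call:
step_arm(
  rows=[0,0,0.5,0,0,0,5,0,0,0.5,0,0,0,5,0,0,0,0,0,0,5],
)

```text
clock: 10.6
position: [0.5684, -0.0566, 0.3113]
orientation: [0.0, 1.0, -0.009, -0.0]
ft_force: [0.5, -0.4, 0.2]
gripper_width: 0.0138
finger_force: 30.0
```

Call:
step_arm(
  rows=[0,0,0.5,0,0,0,5,0,0,0.5,0,0,0,5,0,0,0,0,0,0,5],
)

```text
clock: 10.98
position: [0.5684, -0.0566, 0.3103]
orientation: [0.0, 1.0, -0.009, -0.0]
ft_force: [-0.2, 0.8, -0.4]
gripper_width: 0.0138
finger_force: 30.0
```

Call:
step_arm(
  rows=[0,0,0.5,0,0,0,5,0,0,0.5,0,0,0,5,0,0,0,0,0,0,5],
)

```text
clock: 11.35
position: [0.5684, -0.0566, 0.3093]
orientation: [0.0, 1.0, -0.009, -0.0]
ft_force: [-0.2, -0.0, -1.2]
gripper_width: 0.0138
finger_force: 30.0
```

Call:
step_arm(
  rows=[0,0,0.5,0,0,0,5,0,0,0.5,0,0,0,5,0,0,0,0,0,0,5],
)

```text
clock: 11.72
position: [0.5685, -0.0566, 0.3083]
orientation: [0.0, 1.0, -0.009, -0.0]
ft_force: [-0.5, -0.6, -0.8]
gripper_width: 0.0137
finger_force: 30.0
```

Call:
step_arm(
  rows=[0,0,0.5,0,0,0,5,0,0,0.5,0,0,0,5,0,0,0.5,0,0,0,5,0,0,0,0,0,0,5],
)

```text
clock: 12.22
position: [0.5685, -0.0567, 0.3068]
orientation: [0.0, 1.0, -0.009, 0.0]
ft_force: [-0.6, -0.3, -1.1]
gripper_width: 0.0142
finger_force: 30.0
```

Call:
step_arm(
  rows=[0,0,0.5,0,0,0,5,0,0,0.5,0,0,0,5,0,0,0.5,0,0,0,5,0,0,0,0,0,0,5],
)

```text
clock: 12.72
position: [0.5685, -0.0568, 0.3055]
orientation: [0.0, 1.0, -0.009, 0.0]
ft_force: [-1.3, -2.1, 1.8]
gripper_width: 0.0142
finger_force: 30.0
```

Call:
step_arm(
  rows=[0,0,1,0,0,0,5,0,0,1,0,0,0,5,0,0,1,0,0,0,5,0,0,1,0,0,0,5],
)

```text
clock: 13.22
position: [0.5686, -0.0567, 0.3013]
orientation: [0.0, 1.0, -0.009, 0.0]
ft_force: [1.0, -2.3, 3.8]
gripper_width: 0.0139
finger_force: 30.0
```

Call:
step_arm(
  rows=[0,0,1,0,0,0,5,0,0,1,0,0,0,5,0,0,1,0,0,0,5],
)

```text
clock: 13.6
position: [0.5684, -0.0567, 0.2982]
orientation: [0.0, 1.0, -0.009, -0.0]
ft_force: [-0.0, -3.0, 3.5]
gripper_width: 0.0139
finger_force: 30.0
```

Call:
step_arm(
  rows=[0,0,-1,0,0,0,5,0,0,-1,0,0,0,5,0,0,-1,0,0,0,5],
)

```text
clock: 13.98
position: [0.5682, -0.0567, 0.3005]
orientation: [0.0, 1.0, -0.009, -0.001]
ft_force: [0.2, -4.1, -4.7]
gripper_width: 0.0141
finger_force: 30.0
```

Gap 1 gives a steady drag of about 4 N both ways, with the insert pressing to -y, so it looks like the fit. I still feel the others: out, over 42 mm, and into gap 2.

Call:
step_arm(
  rows=[0,0,-5,0,0,0,5,0,0,-12,0,0,0,5,0,0,-15,0,0,0,5,0,0,-10,0,0,0,5,0,21,0,0,0,0,5,0,21,0,0,0,0,5,0,0,0,0,0,0,5,0,0,0,0,0,0,5],
)

```text
clock: 14.98
position: [0.5676, -0.0991, 0.3428]
orientation: [-0.0, 1.0, -0.009, -0.001]
ft_force: [-0.5, 0.1, -0.7]
gripper_width: 0.0136
finger_force: 30.0
```

```bash
python3 - <<'E'
from h import *
M,im,d,W=wcloud();print(M.round(4),manip.observe()['ft_force'])
p=manip.camera_params('wrist');C=np.linalg.inv(M@p['tool_from_camera'])
def pj(P):
    c=C@np.array([*P,1]);r=np.hypot(c[0],c[1]);k=np.arctan2(r,c[2])/r*p['fx'];return c[0]*k+p['cx'],c[1]*k+p['cy']
g=np.array([.5684,-.0975,.066]);print(np.round(pj(g),1))
u,v=map(int,pj(g+[.006,0,.004]));print(u-60,v-45)
cv2.imwrite('pics/w4.png',cv2.resize(im[v-45:v+45,u-60:u+60],(800,600),interpolation=cv2.INTER_CUBIC)[...,::-1])
E
```

```text
[[ 9.998e-01 -1.850e-02 -1.100e-03  5.676e-01]
 [-1.850e-02 -9.998e-01  6.000e-04 -9.910e-02]
 [-1.100e-03 -6.000e-04 -1.000e+00  3.428e-01]
 [ 0.000e+00  0.000e+00  0.000e+00  1.000e+00]] [ 0.41428518 -0.38872906 -0.25450575]
[280.8 210.2]
220 159
```

View pics/w4.png

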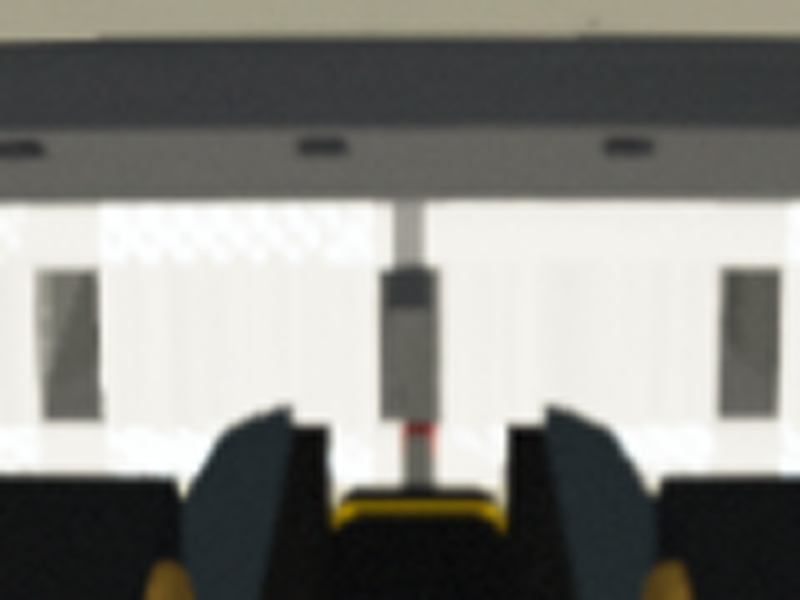

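In this view mouth 2 spans columns 381–438 and the blade is at 420, the same relation as at gap 1. I'll go in.

Call:
step_arm(
  rows=[0.8,-0.4,10,0,0,0,5,0,0,3,0,0,0,5,0,0,3,0,0,0,5,0,0,3,0,0,0,5,0,0,3,0,0,0,5,0,0,3,0,0,0,5,0,0,2,0,0,0,5,0,0,0,0,0,0,5],
)

```text
clock: 16.02
position: [0.5685, -0.0983, 0.3162]
orientation: [0.0, 1.0, -0.009, -0.0]
ft_force: [-0.1, 0.4, -0.7]
gripper_width: 0.0137
finger_force: 30.0
```

Call:
step_arm(
  rows=[0,0,0.5,0,0,0,5,0,0,0.5,0,0,0,5,0,0,0,0,0,0,5],
)

```text
clock: 16.4
position: [0.5685, -0.0982, 0.3154]
orientation: [0.0, 1.0, -0.009, 0.0]
ft_force: [-0.0, 0.3, -0.5]
gripper_width: 0.0142
finger_force: 30.0
```

Call:
step_arm(
  rows=[0,0.3,0.5,0,0,0,5,0,0,0.5,0,0,0,5,0,0,0,0,0,0,5],
)

```text
clock: 16.77
position: [0.5685, -0.0985, 0.3143]
orientation: [0.0, 1.0, -0.009, -0.0]
ft_force: [0.5, -0.4, -1.2]
gripper_width: 0.0136
finger_force: 30.0
```

Call:
step_arm(
  rows=[0,0,0.5,0,0,0,5,0,0,0.5,0,0,0,5,0,0,0,0,0,0,5],
)

```text
clock: 17.15
position: [0.5685, -0.0985, 0.3133]
orientation: [0.0, 1.0, -0.009, -0.0]
ft_force: [-0.5, 1.1, -0.5]
gripper_width: 0.0138
finger_force: 30.0
```

Call:
step_arm(
  rows=[0,0,0.5,0,0,0,5,0,0,0.5,0,0,0,5,0,0,0,0,0,0,5],
)

```text
clock: 17.52
position: [0.5685, -0.0985, 0.3123]
orientation: [0.0, 1.0, -0.009, -0.0]
ft_force: [0.3, -0.4, -0.7]
gripper_width: 0.014
finger_force: 30.0
```

Call:
step_arm(
  rows=[0,0,0.6,0,0,0,5,0,0,0.6,0,0,0,5,0,0,0,0,0,0,5],
)

```text
clock: 17.9
position: [0.5685, -0.0985, 0.3111]
orientation: [0.0, 1.0, -0.009, -0.0]
ft_force: [0.2, -0.1, -1.7]
gripper_width: 0.0135
finger_force: 30.0
```

Call:
step_arm(
  rows=[0,0,0.6,0,0,0,5,0,0,0.6,0,0,0,5,0,0,0,0,0,0,5],
)

```text
clock: 18.27
position: [0.5685, -0.0985, 0.3099]
orientation: [0.0, 1.0, -0.009, -0.0]
ft_force: [0.1, 0.9, -0.3]
gripper_width: 0.0141
finger_force: 30.0
```

Call:
step_arm(
  rows=[0,0,0.6,0,0,0,5,0,0,0.6,0,0,0,5,0,0,0,0,0,0,5],
)

```text
clock: 18.65
position: [0.5685, -0.0985, 0.3087]
orientation: [0.0, 1.0, -0.009, -0.0]
ft_force: [-0.1, -0.2, -0.5]
gripper_width: 0.0139
finger_force: 30.0
```

Call:
step_arm(
  rows=[0,0,0.6,0,0,0,5,0,0,0.6,0,0,0,5,0,0,0,0,0,0,5],
)

```text
clock: 19.02
position: [0.5685, -0.0985, 0.3075]
orientation: [0.0, 1.0, -0.009, -0.0]
ft_force: [-0.3, -0.6, -0.9]
gripper_width: 0.0135
finger_force: 30.0
```

Call:
step_arm(
  rows=[0,0,0.6,0,0,0,5,0,0,0.6,0,0,0,5,0,0,0,0,0,0,5],
)

```text
clock: 19.4
position: [0.5685, -0.0985, 0.3063]
orientation: [0.0, 1.0, -0.009, -0.0]
ft_force: [0.8, -0.0, -1.0]
gripper_width: 0.0137
finger_force: 30.0
```

Call:
step_arm(
  rows=[0,0,0.5,0,0,0,5,0,0,0.5,0,0,0,5,0,0,0,0,0,0,5],
)

```text
clock: 19.77
position: [0.5685, -0.0985, 0.3053]
orientation: [0.0, 1.0, -0.009, -0.0]
ft_force: [0.1, 0.4, -0.8]
gripper_width: 0.0141
finger_force: 30.0
```

Call:
step_arm(
  rows=[0,0,1,0,0,0,5,0,0,1,0,0,0,5,0,0,1,0,0,0,5,0,0,1,0,0,0,5,0,0,1,0,0,0,5,0,0,0,0,0,0,5],
)

```text
clock: 20.52
position: [0.5685, -0.0985, 0.3002]
orientation: [0.0, 1.0, -0.009, -0.0]
ft_force: [0.0, 0.1, -0.7]
gripper_width: 0.014
finger_force: 30.0
```

Gap 2 is loose, with no drag at 30 mm. On to gap 3.

Call:
step_arm(
  rows=[0,0,-12,0,0,0,5,0,0,-15,0,0,0,5,0,0,-15,0,0,0,5,0,21,0,0,0,0,5,0,21,0,0,0,0,5,0,0,0,0,0,0,5,0,0,0,0,0,0,5,0,0,0,0,0,0,5],
)

```text
clock: 21.52
position: [0.5678, -0.1403, 0.342]
orientation: [-0.0, 1.0, -0.009, -0.0]
ft_force: [0.4, 1.2, -1.3]
gripper_width: 0.0139
finger_force: 30.0
```

Call:
step_arm(
  rows=[0,0.1,10,0,0,0,5,0,0,3,0,0,0,5,0,0,3,0,0,0,5,0,0,3,0,0,0,5,0,0,3,0,0,0,5,0,0,3,0,0,0,5,0,0,2,0,0,0,5,0,0,0,0,0,0,5],
)

```text
clock: 22.52
position: [0.5678, -0.1406, 0.3152]
orientation: [0.0, 1.0, -0.009, -0.0]
ft_force: [0.5, 0.1, -0.8]
gripper_width: 0.014
finger_force: 30.0
```

Call:
step_arm(
  rows=[0,0,0.5,0,0,0,5,0,0,0.5,0,0,0,5,0,0,0,0,0,0,5],
)

```text
clock: 22.9
position: [0.5678, -0.1406, 0.3144]
orientation: [0.0, 1.0, -0.009, 0.0]
ft_force: [-0.6, -1.1, -0.2]
gripper_width: 0.0138
finger_force: 30.0
```

Depth is 16.1 mm. Fine steps.

Call:
step_arm(
  rows=[0,0,0.6,0,0,0,5,0,0,0.6,0,0,0,5,0,0,0,0,0,0,5],
)

```text
clock: 23.28
position: [0.5678, -0.1406, 0.3131]
orientation: [0.0, 1.0, -0.009, -0.0]
ft_force: [0.3, 0.2, -1.1]
gripper_width: 0.0138
finger_force: 30.0
```

Call:
step_arm(
  rows=[0,0,0.6,0,0,0,5,0,0,0.6,0,0,0,5,0,0,0,0,0,0,5],
)

```text
clock: 23.65
position: [0.5678, -0.1406, 0.3119]
orientation: [0.0, 1.0, -0.009, -0.0]
ft_force: [0.7, -0.3, -1.4]
gripper_width: 0.0137
finger_force: 30.0
```

Call:
step_arm(
  rows=[0,0,0.6,0,0,0,5,0,0,0.6,0,0,0,5,0,0,0,0,0,0,5],
)

```text
clock: 24.02
position: [0.5678, -0.1406, 0.3107]
orientation: [0.0, 1.0, -0.009, -0.0]
ft_force: [0.7, 0.7, -1.0]
gripper_width: 0.014
finger_force: 30.0
```

Call:
step_arm(
  rows=[0,0,0.6,0,0,0,5,0,0,0.6,0,0,0,5,0,0,0,0,0,0,5],
)

```text
clock: 24.4
position: [0.5678, -0.1406, 0.3095]
orientation: [0.0, 1.0, -0.009, -0.0]
ft_force: [-0.2, 0.9, -0.7]
gripper_width: 0.014
finger_force: 30.0
```

Call:
step_arm(
  rows=[0,0,0.6,0,0,0,5,0,0,0.6,0,0,0,5,0,0,0,0,0,0,5],
)

```text
clock: 24.78
position: [0.5678, -0.1406, 0.3083]
orientation: [0.0, 1.0, -0.009, -0.0]
ft_force: [-0.3, -0.9, 0.1]
gripper_width: 0.0141
finger_force: 30.0
```

Call:
step_arm(
  rows=[0,0,0.6,0,0,0,5,0,0,0.6,0,0,0,5,0,0,0,0,0,0,5],
)

```text
clock: 25.15
position: [0.5678, -0.1406, 0.3071]
orientation: [0.0, 1.0, -0.009, -0.0]
ft_force: [-0.2, -0.4, -1.5]
gripper_width: 0.0136
finger_force: 30.0
```

Call:
step_arm(
  rows=[0,0,0.6,0,0,0,5,0,0,0.6,0,0,0,5,0,0,0,0,0,0,5],
)

```text
clock: 25.52
position: [0.5678, -0.1406, 0.3059]
orientation: [0.0, 1.0, -0.009, -0.0]
ft_force: [-0.0, -0.5, -1.2]
gripper_width: 0.0137
finger_force: 30.0
```

Call:
step_arm(
  rows=[0,0,0.6,0,0,0,5,0,0,0.6,0,0,0,5,0,0,0,0,0,0,5],
)

```text
clock: 25.9
position: [0.5678, -0.1406, 0.3047]
orientation: [0.0, 1.0, -0.009, -0.0]
ft_force: [0.0, 0.4, -0.6]
gripper_width: 0.014
finger_force: 30.0
```

Call:
step_arm(
  rows=[0,0,0.8,0,0,0,5,0,0,0.8,0,0,0,5,0,0,0.8,0,0,0,5,0,0,0.8,0,0,0,5,0,0,0,0,0,0,5],
)

```text
clock: 26.52
position: [0.5678, -0.1406, 0.3015]
orientation: [0.0, 1.0, -0.009, -0.0]
ft_force: [0.3, -0.1, -1.0]
gripper_width: 0.0136
finger_force: 30.0
```

Gap 3 is loose too. Gap 4 should be the tight one.

Call:
step_arm(
  rows=[0,0,-12,0,0,0,5,0,0,-15,0,0,0,5,0,0,-14,0,0,0,5,0,21,0,0,0,0,5,0,21,0,0,0,0,5,0,0,0,0,0,0,5,0,0,0,0,0,0,5,0,0,0,0,0,0,5],
)

```text
clock: 27.52
position: [0.567, -0.1824, 0.3422]
orientation: [-0.0, 1.0, -0.009, -0.0]
ft_force: [1.5, 0.1, -0.6]
gripper_width: 0.0138
finger_force: 30.0
```

Call:
step_arm(
  rows=[0,0,10,0,0,0,5,0,0,3,0,0,0,5,0,0,3,0,0,0,5,0,0,2,0,0,0,5,0,0,2,0,0,0,5,0,0,2,0,0,0,5,0,0,0,0,0,0,5,0,0,0,0,0,0,5],
)

```text
clock: 28.52
position: [0.5671, -0.1826, 0.3206]
orientation: [0.0, 1.0, -0.009, 0.0]
ft_force: [-0.2, 0.3, 0.2]
gripper_width: 0.0139
finger_force: 30.0
```

Call:
step_arm(
  rows=[0,0,0.6,0,0,0,5,0,0,0.6,0,0,0,5,0,0,0.6,0,0,0,5,0,0,0,0,0,0,5],
)

```text
clock: 29.02
position: [0.5671, -0.1826, 0.3187]
orientation: [0.0, 1.0, -0.009, -0.0]
ft_force: [-0.6, -0.8, -0.4]
gripper_width: 0.0143
finger_force: 30.0
```

Call:
step_arm(
  rows=[0,0,0.6,0,0,0,5,0,0,0.6,0,0,0,5,0,0,0.6,0,0,0,5,0,0,0,0,0,0,5],
)

```text
clock: 29.52
position: [0.5671, -0.1826, 0.3169]
orientation: [0.0, 1.0, -0.009, -0.0]
ft_force: [0.4, 0.6, -0.4]
gripper_width: 0.0138
finger_force: 30.0
```

Depth is 13.6 mm. Finer steps from here.

Call:
step_arm(
  rows=[0,0,0.5,0,0,0,5,0,0,0.5,0,0,0,5,0,0,0.5,0,0,0,5,0,0,0,0,0,0,5],
)

```text
clock: 30.02
position: [0.5671, -0.1826, 0.3154]
orientation: [0.0, 1.0, -0.009, -0.0]
ft_force: [0.2, 0.8, -0.9]
gripper_width: 0.0138
finger_force: 30.0
```

Call:
step_arm(
  rows=[0,0,0.4,0,0,0,5,0,0,0.4,0,0,0,5,0,0,0,0,0,0,5],
)

```text
clock: 30.4
position: [0.5671, -0.1826, 0.3146]
orientation: [0.0, 1.0, -0.009, -0.0]
ft_force: [0.8, -0.2, -1.5]
gripper_width: 0.0137
finger_force: 30.0
```

Call:
step_arm(
  rows=[0,0,0.4,0,0,0,5,0,0,0.4,0,0,0,5,0,0,0,0,0,0,5],
)

```text
clock: 30.78
position: [0.5671, -0.1826, 0.3138]
orientation: [0.0, 1.0, -0.009, -0.0]
ft_force: [0.1, -0.7, -0.2]
gripper_width: 0.0136
finger_force: 30.0
```

Call:
step_arm(
  rows=[0,0,0.4,0,0,0,5,0,0,0.3,0,0,0,5,0,0,0,0,0,0,5],
)

```text
clock: 31.15
position: [0.5671, -0.1826, 0.3131]
orientation: [0.0, 1.0, -0.009, -0.0]
ft_force: [0.5, 0.0, -1.4]
gripper_width: 0.0137
finger_force: 30.0
```

Call:
step_arm(
  rows=[0,0,0.4,0,0,0,5,0,0,0.3,0,0,0,5,0,0,0,0,0,0,5],
)

```text
clock: 31.52
position: [0.5671, -0.1826, 0.3124]
orientation: [0.0, 1.0, -0.009, 0.0]
ft_force: [-0.4, -0.5, -1.3]
gripper_width: 0.0137
finger_force: 30.0
```

Call:
step_arm(
  rows=[0,0,0.4,0,0,0,5,0,0,0.3,0,0,0,5,0,0,0,0,0,0,5],
)

```text
clock: 31.9
position: [0.5671, -0.1826, 0.3118]
orientation: [0.0, 1.0, -0.009, -0.0]
ft_force: [-0.1, -0.1, -0.9]
gripper_width: 0.0138
finger_force: 30.0
```

Call:
step_arm(
  rows=[0,0,0.4,0,0,0,5,0,0,0.3,0,0,0,5,0,0,0,0,0,0,5],
)

```text
clock: 32.28
position: [0.5671, -0.1826, 0.311]
orientation: [0.0, 1.0, -0.009, -0.0]
ft_force: [-0.6, -0.6, -0.3]
gripper_width: 0.0137
finger_force: 30.0
```

Call:
step_arm(
  rows=[0,0,0.4,0,0,0,5,0,0,0.3,0,0,0,5,0,0,0,0,0,0,5],
)

```text
clock: 32.65
position: [0.5671, -0.1826, 0.3103]
orientation: [0.0, 1.0, -0.009, -0.0]
ft_force: [-0.4, 0.0, -0.9]
gripper_width: 0.0138
finger_force: 30.0
```

Call:
step_arm(
  rows=[0,0,0.4,0,0,0,5,0,0,0.3,0,0,0,5,0,0,0,0,0,0,5],
)

```text
clock: 33.02
position: [0.5671, -0.1826, 0.3096]
orientation: [0.0, 1.0, -0.009, -0.0]
ft_force: [0.4, 0.1, -0.9]
gripper_width: 0.0139
finger_force: 30.0
```

Call:
step_arm(
  rows=[0,0,0.4,0,0,0,5,0,0,0.3,0,0,0,5,0,0,0,0,0,0,5],
)

```text
clock: 33.4
position: [0.5671, -0.1826, 0.309]
orientation: [0.0, 1.0, -0.009, 0.0]
ft_force: [0.6, 0.4, -0.5]
gripper_width: 0.0138
finger_force: 30.0
```

Call:
step_arm(
  rows=[0,0,0.4,0,0,0,5,0,0,0.3,0,0,0,5,0,0,0,0,0,0,5],
)

```text
clock: 33.78
position: [0.5671, -0.1826, 0.3082]
orientation: [0.0, 1.0, -0.009, -0.0]
ft_force: [0.1, -0.5, -1.0]
gripper_width: 0.0139
finger_force: 30.0
```

Call:
step_arm(
  rows=[0,0,0.4,0,0,0,5,0,0,0.3,0,0,0,5,0,0,0,0,0,0,5],
)

```text
clock: 34.15
position: [0.5671, -0.1827, 0.3077]
orientation: [0.0, 1.0, -0.009, 0.0]
ft_force: [0.5, -0.9, -0.4]
gripper_width: 0.0137
finger_force: 30.0
```

Call:
step_arm(
  rows=[0,0,0.3,0,0,0,5,0,0,0.3,0,0,0,5,0,0,0,0,0,0,5],
)

```text
clock: 34.52
position: [0.5672, -0.1828, 0.3074]
orientation: [0.0, 1.0, -0.009, 0.0]
ft_force: [-0.6, -0.6, 2.8]
gripper_width: 0.014
finger_force: 30.0
```

Call:
step_arm(
  rows=[0,0,0.4,0,0,0,5,0,0,0,0,0,0,5],
)

```text
clock: 34.78
position: [0.5672, -0.1829, 0.3071]
orientation: [0.001, 1.0, -0.009, 0.001]
ft_force: [-0.9, -2.9, 5.0]
gripper_width: 0.0139
finger_force: 30.0
```

Gap 4 stops at about 23 mm with force rising, so it is the tight one and gap 1 fits. I'll withdraw and return to gap 1.

Call:
step_arm(
  rows=[0,0,-6,0,0,0,5,0,0,-15,0,0,0,5,0,0,-15,0,0,0,5,0,-30,0,0,0,0,5,0,-36,0,0,0,0,5,0,-36,0,0,0,0,5,0,-24,0,0,0,0,5,0,0,0,0,0,0,5,0,0,0,0,0,0,5,0,0,0,0,0,0,5],
)

```text
clock: 36.02
position: [0.5693, -0.0575, 0.3427]
orientation: [0.0, 1.0, -0.009, 0.0]
ft_force: [0.2, 0.3, -0.8]
gripper_width: 0.014
finger_force: 30.0
```

```bash
python3 - <<'E'
from h import *
M,im,d,W=wcloud();print(M.round(4),manip.observe()['ft_force'])
cv2.imwrite('pics/w5.png',cv2.resize(im[161:251,220:340],(800,600),interpolation=cv2.INTER_CUBIC)[...,::-1])
E
```

```text
[[ 9.998e-01 -1.840e-02  2.000e-04  5.693e-01]
 [-1.840e-02 -9.998e-01 -3.000e-04 -5.750e-02]
 [ 2.000e-04  3.000e-04 -1.000e+00  3.427e-01]
 [ 0.000e+00  0.000e+00  0.000e+00  1.000e+00]] [ 0.00677365  0.18945372 -0.92832524]
```

View pics/w5.png

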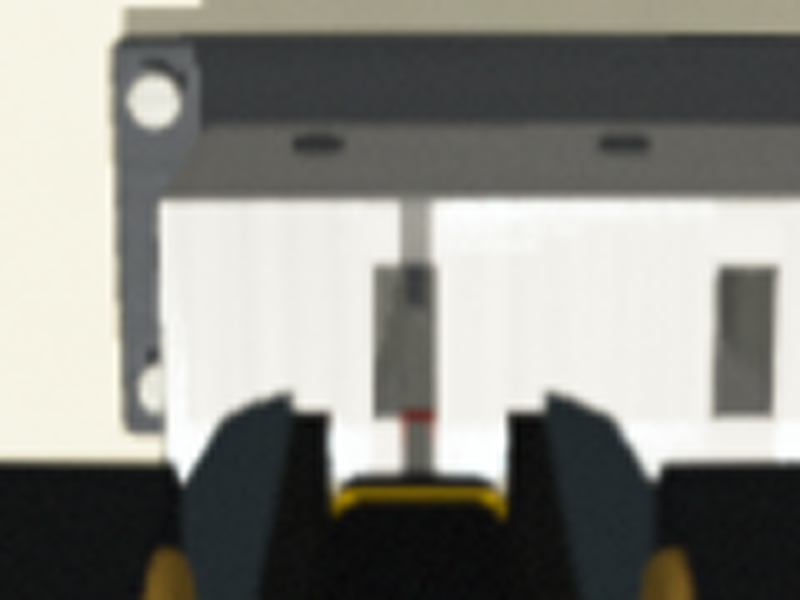

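Mouth 1 is centred at column 405 and the blade at 420, so I shift 0.9 mm to +y and insert.

Call:
step_arm(
  rows=[-0.7,-0.9,8,0,0,0,5,0,0,2,0,0,0,5,0,0,3,0,0,0,5,0,0,3,0,0,0,5,0,0,3,0,0,0,5,0,0,3,0,0,0,5,0,0,3,0,0,0,5,0,0,3,0,0,0,5,0,0,2,0,0,0,5,0,0,0,0,0,0,5],
)

```text
clock: 37.33
position: [0.5686, -0.0557, 0.3124]
orientation: [0.0, 1.0, -0.009, -0.0]
ft_force: [0.1, -0.4, -0.7]
gripper_width: 0.0138
finger_force: 30.0
```

Call:
step_arm(
  rows=[0,0,0.8,0,0,0,5,0,0,0.8,0,0,0,5,0,0,0.8,0,0,0,5,0,0,0.8,0,0,0,5,0,0,0.8,0,0,0,5,0,0,0.8,0,0,0,5,0,0,0.8,0,0,0,5,0,0,0.8,0,0,0,5,0,0,0,0,0,0,5],
)

```text
clock: 38.45
position: [0.5687, -0.0562, 0.3063]
orientation: [0.001, 1.0, -0.008, 0.0]
ft_force: [0.1, -5.0, 2.3]
gripper_width: 0.014
finger_force: 30.0
```

Call:
step_arm(
  rows=[0,0.4,0.4,0,0,0,5,0,0.4,0.4,0,0,0,5,0,0,0,0,0,0,5],
)

```text
clock: 38.83
position: [0.5687, -0.0566, 0.3054]
orientation: [0.0, 1.0, -0.009, 0.0]
ft_force: [-0.4, -5.6, 2.4]
gripper_width: 0.0139
finger_force: 30.0
```

Call:
step_arm(
  rows=[0,0,1,0,0,0,5,0,0,1,0,0,0,5,0,0,1,0,0,0,5,0,0,1,0,0,0,5,0,0,1,0,0,0,5],
)

```text
clock: 39.45
position: [0.5684, -0.0566, 0.3]
orientation: [0.0, 1.0, -0.009, -0.0]
ft_force: [0.5, -4.6, 1.9]
gripper_width: 0.0138
finger_force: 30.0
```

Call:
step_arm(
  rows=[0,0.2,1,0,0,0,5,0,0.2,1,0,0,0,5,0,0.1,1,0,0,0,5,0,0,1,0,0,0,5,0,0,1,0,0,0,5,0,0,1,0,0,0,5,0,0,1,0,0,0,5,0,0,1,0,0,0,5,0,0,1,0,0,0,5,0,0,0,0,0,0,5,0,0,0,0,0,0,5],
)

```text
clock: 40.83
position: [0.5686, -0.0569, 0.2912]
orientation: [-0.0, 1.0, -0.009, 0.0]
ft_force: [0.2, -0.7, 3.6]
gripper_width: 0.0137
finger_force: 30.0
```

The tip is about 39 mm deep and the lateral load is gone. Release.

Call:
step_arm(
  rows=[0,0,0,0,0,0,14.5,0,0,0,0,0,0,17,0,0,0,0,0,0,30,0,0,0,0,0,0,45,0,0,0,0,0,0,45,0,0,0,0,0,0,45],
)

```text
clock: 41.58
position: [0.5685, -0.057, 0.2914]
orientation: [0.0, 1.0, -0.009, 0.0]
ft_force: [1.1, 0.6, 0.5]
gripper_width: 0.045
finger_force: 0.0
```

Call:
step_arm(
  rows=[0,0,-10,0,0,0,45,0,0,-30,0,0,0,45,0,0,-40,0,0,0,45,0,0,-40,0,0,0,45,-40,0,0,0,0,0,45,-40,0,0,0,0,0,45,0,0,0,0,0,0,45,0,0,0,0,0,0,45,0,0,0,0,0,0,45],
)

```text
clock: 42.7
position: [0.4895, -0.0557, 0.4115]
orientation: [0.0, 1.0, -0.009, 0.0]
ft_force: [0.5, 0.4, 0.4]
gripper_width: 0.0448
finger_force: 0.0
```

```bash
python3 - <<'E'
from h import *
M,im,d,W=wcloud();s=manip.observe();print(M[:3,3],s['ft_force'],s['clock'])
t=W[(np.hypot(W[...,0]-.569,W[...,1]+.0565)<.025)&(W[...,2]>.1)&(W[...,2]<.2)]
h=t[t[:,2]>t[:,2].max()-.004];print('top z',np.median(h[:,2]),h.mean(0),cv2.minAreaRect((h[:,:2]*1000).astype(np.float32)))
im2,_=manip.get_image('side');u,v=map(int,proj('side',[.569,-.0565,.1]))
cv2.imwrite('pics/end.png',np.hstack([cv2.resize(im2[v-38:v+38,u-30:u+30],(400,507)),cv2.resize(im[90:242,210:330],(400,507))])[...,::-1])
E
```

```text
[ 0.48946934 -0.05568406  0.41151639] [-0.21133087  0.3782106  -0.68542184] 42.75
top z 0.13970243743472818 [ 0.56739027 -0.05643082  0.13970053] ((567.5966186523438, -56.530975341796875), (13.879326820373535, 19.55809211730957), 89.13775634765625)
```

View pics/end.png

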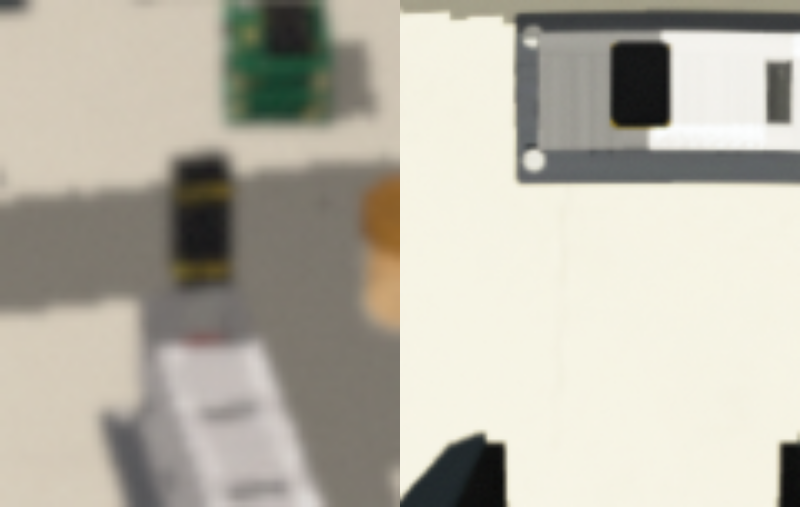

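The gauge stands upright in gap 1 with its red line level with the block top. Its handle top is at z 0.1397, so the tip is 39.3 mm deep.

```bash
python3 -c "
from rig import manip
print(manip.job_done())"
```

```text
the job is handed in; nothing more can be done
None
```

I felt all four gaps in order: gap 1 fits, gaps 2 and 3 are loose, and gap 4 is tight. The gauge was left released and upright in gap 1 with its tip about 39 mm deep, and the job is handed in; no verdict came back.

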